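Close the pressure sprayer's pump and test its trigger

ROBOT

A 7-joint arm with a two-finger parallel gripper is mounted at the origin on a cart in front of the work surface, level with it; the furniture and walls round the work are solid. World frame = base frame: x ahead of the robot, y to its left, z up, the work surface at z = 0. Lengths are in m, angles in rad, forces in N, time in s.
With the tool pointing down it reaches from about 0.425 to 0.925 m from the base axis. Payload 6.8 kg.
Tool frame: the origin (TCP) lies at the very end of the fingers, on their centre line; the grasp point (between the pads) lies bot.grip_point_offset behind it (bot.grip_point_offset is the distance from the TCP to the grasp point, in m); z points along the fingers, y is the line along which they close (so a half turn about z gives the same grasp; the last joint's range is limited). The gripper opens to 85 mm and grips with 20 to 120 N. Pads are 22 mm wide; open, the fingers measure 114 mm over their backs; the gripper's body (76 mm by 85 mm) begins 54 mm behind the grasp point. The pads swing forward as they close: fully open they stand 13 mm farther back than shut.
Start: joints at [-1.244, 0.477, 0.022, 1.555, -0.011, 1.109, -0.083], TCP at [0.284, 0.612, 0.231] pointing down, gripper open.
Joint ranges: [-2.96, 2.96], [-0.34, 2.1], [-1.41, 1.46], [0.24, 2.44], [-1.37, 4.51], [0.17, 1.92], [-2.96, 2.96]. Speed limits (rad/s): [2.39, 2.39, 3.14, 3.14, 3.14, 3.14, 3.14].

INTERFACE

Orientations are given as a unit quaternion [w, x, y, z].
In Python, from station import bot, imaging gives the robot as it stands. The module is installed in compiled form; this text tells all that it offers.
- The arm moves only by the tool carry_out, never from a script. Its argument "targets" is one flat list of numbers, 5 for each row, row after row: the closure in counts, from 0 (fully open) to 255 (shut), then the shift along the world's x, y, z in mm, then the turn about the world's z in degrees. A call has 1 to 20 rows; each row shifts and turns the commanded pose from where the row before left it; what a row does not reach is not made up. A row lasts 1/10 s, in which the tool goes at most 50 mm and 8.59 degrees, less where a joint would pass 70% of its speed; a pose out of reach is approached as far as the arm can. A call is refused whole if a number of a shift passes 50 or a number of a turn 8.59, either way. A call with a gripper value outside its range is refused whole. The fingers move at their own pace and stop on an object; "newtons" is the grip in N (left out, the last holds). Time passes only in rows, so rows that do not move let the fingers close. It gives the time, the measured TCP pose, the force, the opening and the grip force at its end, in the units of the state.
- bot.get_obs(): the state, without advancing time (a new reading comes with each control period).
- imaging.read_camera(name): name is "scene" or "side" or "wrist"; returns a dict with "frame" (480x640x3 uint8, red, green, blue), "fov_y" (degrees; the focal length in pixels is half the picture's height over the tangent of half this angle, whatever the lens; pixels are square), "cx", "cy" (the principal point, pixels), "k1" (the pictures are not rectified: a ray, as slopes to the right and down, at radius r is drawn at 1 + k1 r^2 times it, then the intrinsics apply), "pose" (4x4, takes a point from camera to world coordinates); the wrist camera has in their place "tool_from_camera" (4x4, takes a point from camera to tool coordinates, whose origin is the TCP and whose axes are the flange's). Camera axes: x right, y up, looking along -z (the intrinsics and any distortion apply to the point x, -y, -z); pixel columns grow to the right and rows downward; lengths in m; the calibration is good to about 2 mm. A picture is of the moment at which its call begins: read the wrist's pose just before it. There is no depth.
- bot.hand_in(): hands the job in; it is judged then, once.
The state is a dict: "t": time; "q": joint angles; "joint_vel": joint speeds; "joint_torque": joint torques, N m; "eef_pos": TCP position; "tool_rot": TCP orientation; "contact_force": force on the tool from outside, world axes, zero at the start; "torque": the same for the moment, N m; "gripper_width": opening from 0.0 (shut) to 1.0 (fully open); "grasp_force": force on a finger pad.
Only numpy, scipy, OpenCV 4.12 (cv2) and the standard library are available. Lean on these libraries where they do the work, as an engineer would, in place of code of your own. Each camera call takes 0.05 s, during which the arm holds its last target. There are 200 camera calls.

TASK

Get the kitchen pressure sprayer ready: push its orange pump knob down against the spring, screw it clockwise until it is fully home against its stop, and let go of it. Then squeeze the red trigger of the docked spray gun fully against its stop, hold it for about half a second, and release it completely. Do not knock the tub, the spice jar or the mug beside the sprayer out of place.

Things in the scene. Friction and masses are not known exactly. Their poses are not given: they have to be found in the camera images.
- sprayer: Pressure sprayer fixed to the worktop. Origin on the worktop midway between tank and gun, z up. White tank (96 mm wide; black collar 68 mm wide, top at z = 125 mm) with its axis at x = 0, y = +80 mm; grey dock (86 x 84 mm) with the black spray gun standing in it head down at x = 0, y = -80 mm, its trigger on the -x side, roughly towards the robot. Joined by a pipe below z = 70 mm.
- knob_grip (a point): Centre of the orange pump knob, a bar 72 mm long, 18 mm thick and 28 mm high on a hub 34 mm and a stem 22 mm wide; the bar sticks out 19 mm past the hub at each end. The point is on the tank's upright axis, at the start 174 mm above the worktop and 49 mm above the collar. x points along the bar, z up; it moves and turns with the knob.
- knob_press (a joint): How far the knob is pushed down, m: 0 at the start, stop at 0.016. A spring pushes up with 4 N at 0, 10 N at 0.014. If pushed too little the thread does not catch: the knob jams at a turn of about 0.3 rad and springs up when let go. Pushed 0.011 or more it turns; past a turn of 0.6 rad the thread holds it and draws it down 0.0025 m per rad, to 0.014 when home.
- knob_turn (a joint): Turn of the knob, rad, growing clockwise seen from above: 0 to 0.15 at the start, end stop (fully home) at 2.1. Needs about 0.1 N m once pushed down. Once the thread holds it, it stays where it is left, so it may be let go and gripped again.
- trigger_pad (a point): Middle of the outer (-x) face of the red trigger, 140 mm above the worktop and 41 mm on the -x side of the grip's centre at rest. The trigger is a strip 22 mm wide, 8 mm thick, hinged at its lower end 66 mm above the worktop, 20 mm on the -x side of the grip's centre; its free upper end is at 155 mm, outer face 45 mm on the -x side.
- grip_centre (a point): Centre of the gun's fixed upright black grip, 140 mm above the worktop, axes as the sprayer's; 22 mm thick (x), 32 mm wide (y), top free at 165 mm. Here grip and trigger measure 52 mm along x at rest and 37 mm fully squeezed (then 26 mm on the -x side to 11 mm on the +x side of this point). To squeeze them together, reach down from above and close along the sprayer's x.
- trigger (a joint): Trigger angle, rad: 0 at rest, stop at 0.20 (fully squeezed against the stop). The spring takes about 6 N at the trigger_pad to start and 10 N at the stop, and returns it to 0 when released.
- tub: Small food tub, 72 mm wide, 71 mm high, origin at the centre of its underside, standing beyond the tank side of the sprayer.
- spice_jar: Spice jar, 45 mm wide, 106 mm high, origin at the centre of its underside, standing behind the sprayer.
- mug: Spotted mug with handle, 92 x 127 mm, 93 mm high, origin at the underside, standing beyond the spray gun side of the sprayer.

How it is judged:
By the outcome, as a careful person would: the job done as asked, in the order asked, and still so for the second after the job is handed in, with the robot touching nothing.
It also fails if it takes over 64 s, if anything falls off the work surface, if the arm or the gripper's body presses on something with over 40 N, if the wrist force passes 120 N, or if a joint passes its speed limit or range.

## Working session

There is one attempt and no reset: what is moved stays moved. The work goes in short steps, Python scripts to look and compute and a tool call to move; the robot and the scene stay as the last step left them, time stands still between calls to the robot, and variables do not carry over. Pictures are saved under pics/ and viewed, at most 10 in all, crops included, and the job is handed in when it is done.

Besides the shell and the picture viewer there is one more tool, called after ">>>" by a JSON object that holds its "method" and its "body". carry_out: Moves the arm, as the interface text tells. Its arguments: {"type":"object","properties":{"targets":{"type":"array","items":{"type":"number"}},"newtons":{"type":"number"}},"required":["targets"]}

```bash
mkdir -p pics
cat > h.py <<'E'
import numpy as np, cv2
from station import bot, imaging
from scipy.spatial.transform import Rotation as R
def cam(n):
    o=bot.get_obs(); c=imaging.read_camera(n)
    if n=="wrist":
        T=np.eye(4); q=o["tool_rot"]; T[:3,:3]=R.from_quat([q[1],q[2],q[3],q[0]]).as_matrix(); T[:3,3]=o["eef_pos"]
        c["pose"]=T@np.array(c["tool_from_camera"])
    return c
def ray(c,u,v):
    f=240/np.tan(np.radians(c["fov_y"])/2)
    d=np.array([(u-c["cx"])/f,(v-c["cy"])/f]); s=d.copy()
    for _ in range(30): s=d/(1+c["k1"]*(s@s))
    P=np.array(c["pose"]); w=P[:3,:3]@np.array([s[0],-s[1],-1]); return P[:3,3],w
def onz(c,u,v,z):
    p,w=ray(c,u,v); return p+w*(z-p[2])/w[2]
def cross(rs):
    A=np.zeros((3,3));b=np.zeros(3)
    for p,w in rs:
        w=w/np.linalg.norm(w);M=np.eye(3)-np.outer(w,w);A+=M;b+=M@p
    return np.linalg.solve(A,b)
def save(c,n): cv2.imwrite("pics/"+n,c["frame"][:,:,::-1])
def mask(c,col):
    h=cv2.cvtColor(c["frame"],cv2.COLOR_RGB2HSV)
    lo,hi={"orange":((7,140,90),(22,255,255)),"red":((0,140,70),(6,255,255))}[col]
    return cv2.inRange(h,lo,hi)
def blobs(m,a=60):
    n,l,s,c=cv2.connectedComponentsWithStats(m)
    return [(s[i].tolist(),c[i].round(1).tolist()) for i in range(1,n) if s[i][4]>a]
E
python3 - <<'E'
from h import *
print(bot.get_obs(),bot.grip_point_offset)
a=cam("scene");b=cam("side")
save(a,"s1.png");save(b,"d1.png")
for c in(a,b):
    for k in("orange","red"): print(k,blobs(mask(c,k)))
    print(np.round(c["pose"],3).tolist(),c["fov_y"],c["k1"])
E
```

```text
{'t': 0.0, 'q': array([-1.2440612 ,  0.47779386,  0.02235751,  1.55646375, -0.01149173,
        1.10925276, -0.08307625]), 'joint_vel': array([-1.93229113e-03,  1.08998342e-03,  7.89514232e-05,  6.59383161e-04,
        8.80370519e-05,  1.00294940e-04, -6.95055244e-04]), 'joint_torque': array([ 6.31270268e-04, -5.96454191e+01,  1.60826214e+00, -2.81195873e+01,
        1.25298905e-02,  9.58147575e-03, -1.00258524e-05]), 'eef_pos': array([0.28413069, 0.61164366, 0.23032504]), 'tool_rot': array([-1.19959365e-04,  2.15692447e-01,  9.76460940e-01, -8.86548479e-04]), 'contact_force': array([-0.00132794,  0.54357897,  0.36666387]), 'torque': array([ 0.0149515 , -0.01055608,  0.03183206]), 'grasp_force': 0.0, 'gripper_width': 1.0012442505646149} 0.0187
orange [([291, 64, 34, 13, 267], [307.7, 70.1]), ([294, 78, 30, 16, 127], [308.4, 83.8]), ([372, 129, 42, 76, 1234], [391.4, 163.8]), ([389, 191, 85, 44, 1751], [433.6, 211.4]), ([307, 201, 34, 20, 505], [322.7, 210.3]), ([374, 243, 21, 13, 110], [384.7, 249.2]), ([514, 261, 38, 52, 1407], [533.8, 288.4]), ([446, 287, 66, 66, 1943], [476.0, 315
[... 609 characters left out ...]
, 20, 21, 181], [242.8, 187.0]), ([287, 182, 29, 31, 551], [301.2, 198.4]), ([269, 188, 18, 13, 70], [276.4, 194.1]), ([224, 196, 53, 41, 1276], [250.1, 214.8]), ([308, 203, 59, 34, 1188], [335.1, 219.9]), ([421, 246, 219, 234, 21201], [541.9, 360.1])]
red [([466, 70, 20, 9, 61], [475.0, 74.1]), ([0, 130, 30, 6, 141], [13.8, 132.1]), ([0, 163, 45, 48, 1249], [17.0, 181.6]), ([281, 169, 10, 14, 76], [284.8, 174.3]), ([239, 177, 25, 26, 269], [251.1, 190.2]), ([378, 210, 18, 39, 262], [386.5, 228.6]), ([310, 229, 9, 12, 72], [313.9, 235.2])]
[[-0.81, 0.263, -0.524, 0.109], [-0.586, -0.391, 0.709, 0.507], [-0.019, 0.882, 0.471, 0.554], [0.0, 0.0, 0.0, 1.0]] 53.47809737273551 -0.1085107628762018
```

View pics/s1.png

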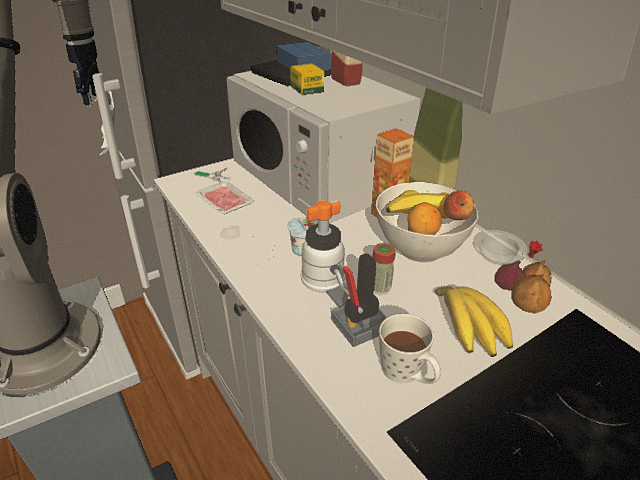

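View pics/d1.png

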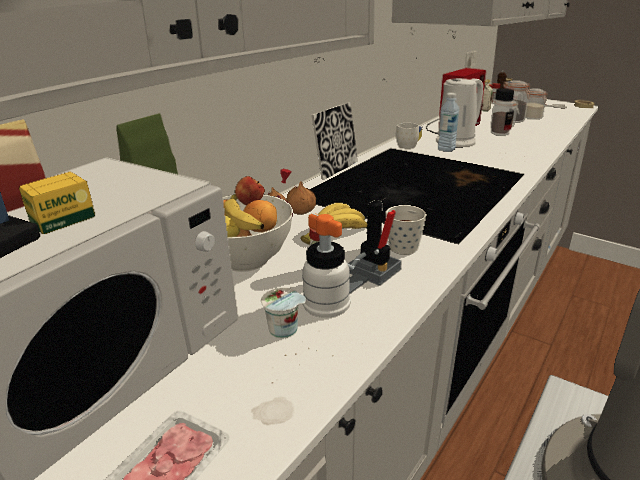

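The scene view shows the knob at (323,210), the trigger at (351,286) and the grip top at (366,257). The side view shows the knob near (325,226), the trigger at (386,228) and the grip top at (376,203). The tub, jar and mug stand close to the sprayer.

```bash
cat > m.py <<'E'
from h import *
a=cam("scene");b=cam("side")
ma=mask(a,"orange")[195:225,300:345]; mb=mask(b,"orange")[205:242,300:345]
def ctr(m,ox,oy):
    n,l,s,c=cv2.connectedComponentsWithStats(m);i=1+np.argmax(s[1:,4]);return c[i]+[ox,oy],s[i]
print(ctr(ma,300,195),ctr(mb,300,205))
ka=ctr(ma,300,195)[0];kb=ctr(mb,300,205)[0]
print("knob",cross([ray(a,*ka),ray(b,*kb)]),onz(a,*ka,.174),onz(b,*kb,.174))
print("gtop",cross([ray(a,366,256),ray(b,376,203)]),onz(a,366,256,.165),onz(b,376,203,.165))
print("trig",cross([ray(a,351.2,285.7),ray(b,386.5,228.6)]))
big=lambda f,x,y,w,h:cv2.resize(f[y:y+h,x:x+w],(400,400),interpolation=cv2.INTER_CUBIC)
cv2.imwrite("pics/c1.png",np.hstack([big(a["frame"],280,190,160,160),big(b["frame"],260,190,160,160)])[:,:,::-1])
E
python3 m.py
```

```text
(array([322.78303748, 210.33333333]), array([  7,   6,  34,  20, 507], dtype=int32)) (array([328.28373702, 220.80738178]), array([  8,   0,  37,  32, 867], dtype=int32))
knob [ 0.56483812 -0.12165617  0.1797586 ] [ 0.57070719 -0.11333171  0.174     ] [ 0.5709421  -0.13068013  0.174     ]
gtop [ 0.55546276 -0.27239367  0.16474582] [ 0.56012995 -0.26978185  0.165     ] [ 0.54957441 -0.26704253  0.165     ]
trig [ 0.52730506 -0.27293963  0.11195639]
```

View pics/c1.png

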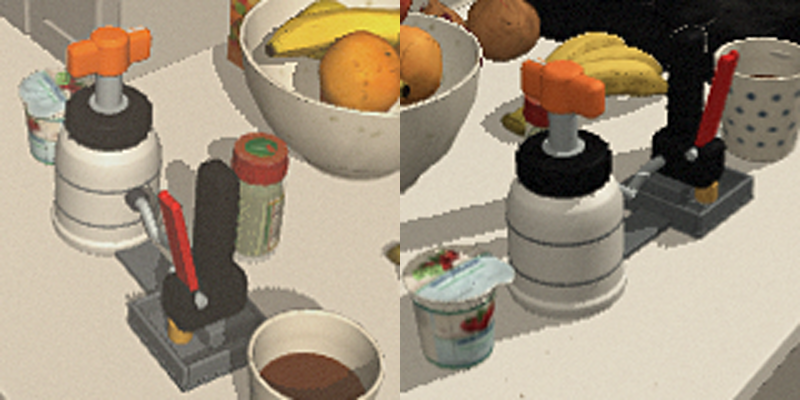

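```bash
cat > m2.py <<'E'
from h import *
a=cam("scene");b=cam("side")
for n,u,v in[("mw bl",232,158),("mw br",330,232)]: print(n,onz(a,u,v,0))
print("mw corner top",onz(b,217,186,.28), cross([ray(a,320,122),ray(b,217,186)]))
print("knob",cross([ray(a,324,210.8),ray(b,325.2,225.2)]))
for e in((308.5,214),(339,205)): print("bar end",onz(a,*e,.174))
for e in((310.5,220),(341,229)): print("bar end side",onz(b,*e,.174))
print("tank", onz(a,322.5,241,.125), onz(b,326,256,.125))
for u,v in((374,203),): print("grip",cross([ray(a,367.2,257),ray(b,u,v)]))
print(bot.get_obs()["t"])
E
python3 m2.py
```

```text
mw bl [0.65280251 0.5374665  0.        ]
mw br [0.68482084 0.025694   0.        ]
mw corner top [0.6628803  0.04135393 0.28      ] [0.66254308 0.04321048 0.28360656]
knob [ 0.56975445 -0.11696507  0.17294375]
bar end [ 0.53959761 -0.10987775  0.174     ]
bar end [ 0.60956793 -0.11360469  0.174     ]
bar end side [ 0.60023834 -0.1153038   0.174     ]
bar end side [ 0.53284509 -0.11600909  0.174     ]
tank [ 0.55108453 -0.14341456  0.125     ] [ 0.54935185 -0.09202458  0.125     ]
grip [ 0.55918098 -0.27258108  0.16258847]
0.3
```

>>> {"method": "carry_out", "body": {"targets": [0,0,-5,40,0,0,0,-15,45,0,0,5,-30,40,0,0,15,-45,20,0,0,20,-45,0,0,0,20,-45,0,0,0,20,-45,0,0,0,20,-45,0,0,0,20,-45,0,0,0,20,-45,0,0,0,20,-45,0,0,0,20,-45,0,0,0,20,-45,0,0,0,20,-45,0,0,0,20,-45,0,0,0,20,-45,0,0]}}

```text
t: 1.9
eef_pos: [0.5443, -0.0233, 0.3759]
tool_rot: [0.0, 0.216, 0.976, 0.0]
contact_force: [0.3, 0.8, -0.4]
gripper_width: 0.998
grasp_force: 0.0
```

Run:
```python
from h import *
c=cam("wrist"); save(c,"w1.png"); P=c["pose"]; print(np.round(P,3).tolist(),c["fov_y"],c["cx"],c["cy"])
for k in("orange","red"): print(k,blobs(mask(c,k)))
```

```text
[[0.42, -0.864, -0.276, 0.474], [0.907, 0.401, 0.127, 0.009], [0.001, -0.304, 0.953, 0.518], [0.0, 0.0, 0.0, 1.0]] 68.9196778494797 319.23861671328393 238.2874983218029
orange [([0, 0, 439, 223, 42651], [130.1, 79.4]), ([228, 235, 38, 68, 1408], [246.5, 266.2]), ([91, 299, 11, 21, 81], [96.2, 309.1]), ([218, 313, 25, 27, 301], [230.4, 325.4]), ([392, 321, 48, 88, 1895], [415.9, 366.2]), ([321, 360, 25, 15, 139], [331.7, 366.8]), ([267, 373, 54, 43, 1788], [293.4, 394.7])]
red [([103, 269, 33, 12, 152], [114.5, 274.5])]
```

View pics/w1.png

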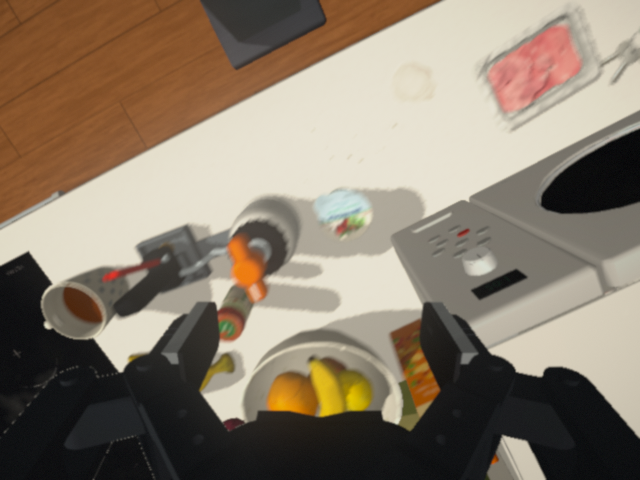

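The wrist view shows the knob bar at (246,266) running near-vertical, the collar at (262,247), the grip top near (122,303), the trigger tip near (106,276) and the jar at (232,320).

```bash
cat > k.py <<'E'
from h import *
import sys
c=cam("wrist"); m=mask(c,"orange"); u,v=int(sys.argv[1]),int(sys.argv[2])
n,l,s,ce=cv2.connectedComponentsWithStats(m); i=l[v,u]; print(s[i],ce[i])
ys,xs=np.nonzero(l==i); P=np.array([onz(c,x,y,.181)[:2] for x,y in zip(xs,ys)])
r=cv2.minAreaRect((P*1000).astype(np.float32)); print("rect mm",r)
w=np.linalg.eigh(np.cov(P.T))[1][:,1]; print("axis deg",np.degrees(np.arctan2(w[1],w[0]))%180,"mean",P.mean(0))
E
python3 k.py 246 266
python3 - <<'E'
from h import *
c=cam("wrist");b=cam("side");a=cam("scene")
print("grip",onz(c,122,303,.165),cross([ray(c,122,303),ray(b,374,203),ray(a,367.2,257)]))
print("trig tip",onz(c,106,276,.155))
k=cross([ray(c,246.5,266),ray(b,325.2,225.2),ray(a,324,210.8)]);print("knob",k)
E
```

```text
[ 238  227   39   67 1541] [257.58857884 258.40817651]
rect mm ((568.4837036132812, -114.16285705566406), (35.68445587158203, 74.12858581542969), 68.81954193115234)
axis deg 171.65588205932548 mean [ 0.56588027 -0.11368817]
grip [ 0.54958314 -0.28181874  0.165     ] [ 0.55471176 -0.2762557   0.16543687]
trig tip [ 0.51528198 -0.28641837  0.155     ]
knob [ 0.56882816 -0.12176123  0.17440869]
```

>>> {"method": "carry_out", "body": {"targets": [0,10,-30,-20,6,0,10,-30,-20,6,0,4,-30,-20,5,0,0,0,-15,0,0,0,0,0,0,0,0,0,0,0]}}

```text
t: 2.75
eef_pos: [0.5681, -0.1092, 0.3008]
tool_rot: [-0.0, 0.068, 0.998, 0.0]
contact_force: [0.9, -0.1, 0.8]
gripper_width: 1.001
grasp_force: 0.0
```

Run:
```python
from h import *
c=cam("wrist"); save(c,"w2.png"); print(bot.get_obs()["eef_pos"])
print(blobs(mask(c,"orange"),300),blobs(mask(c,"red")))
```

```text
[ 0.5684304  -0.10934362  0.30135095]
[([0, 0, 601, 91, 22866], [179.1, 30.6]), ([291, 186, 42, 92, 2408], [311.6, 229.3]), ([69, 210, 14, 38, 314], [76.0, 229.7]), ([218, 281, 39, 36, 574], [235.9, 299.0]), ([106, 303, 61, 31, 337], [139.0, 318.8]), ([403, 351, 37, 46, 668], [420.8, 371.9]), ([255, 366, 74, 51, 2508], [291.5, 393.2]), ([111, 435, 33, 27, 498], [127.2, 447.2])] [([108, 187, 27, 9, 217], [121.7, 191.2]), ([402, 211, 18, 16, 117], [410.1, 218.8]), ([547, 264, 15, 6, 62], [554.4, 266.8])]
```

View pics/w2.png

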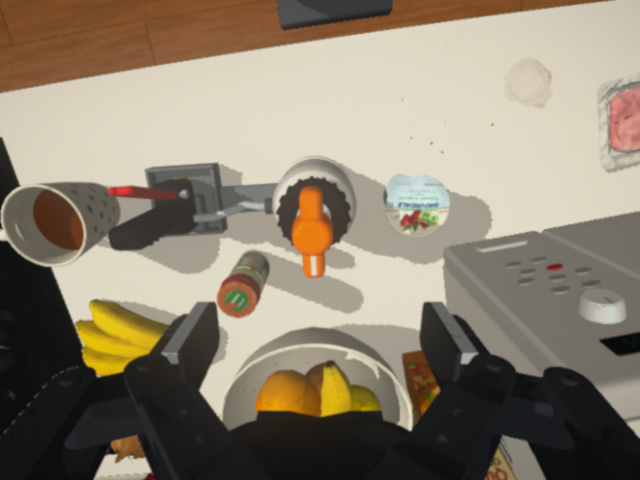

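The wrist view shows the knob bar centred at (312,231) with ends near (312,190) and (314,275), the grip top at about (122,238), the trigger tip at (111,191), the jar at (240,290) and the mug at (60,222).

```bash
python3 k.py 311 229
python3 - <<'E'
from h import *
c=cam("wrist");b=cam("side");a=cam("scene")
print("bar ends",onz(c,312,187,.188),onz(c,314.5,258,.188),"hub top",onz(c,311.5,231,.188))
print("grip",onz(c,122,238,.165),cross([ray(c,122,238),ray(b,374,203),ray(a,367.2,257)]))
print("trig tip",onz(c,111,191,.155))
print("collar",onz(c,313.5,214,.125), "mug rim",onz(c,60,222,.093),onz(c,112,222,.093),"jar",onz(c,236,299,.106),"bowl",onz(c,310,330,.09))
k=cross([ray(c,311.5,231),ray(b,325.2,225.2),ray(a,324,210.8)]);print("knob",k)
E
```

```text
[ 291  185   42   91 2393] [311.72503134 228.32218972]
rect mm ((568.1165771484375, -115.82766723632812), (32.12678909301758, 73.44953918457031), 82.91618347167969)
axis deg 174.078303539633 mean [ 0.56565366 -0.11525676]
bar ends [ 0.53246519 -0.11048546  0.188     ] [ 0.58777468 -0.11637308  0.188     ] hub top [ 0.56569882 -0.11559034  0.188     ]
grip [ 0.55691057 -0.2761841   0.165     ] [ 0.55815476 -0.2745204   0.16363867]
trig tip [ 0.51798444 -0.27926476  0.155     ]
collar [ 0.56789609 -0.11530588  0.125     ] mug rim [ 0.54778314 -0.38254059  0.093     ] [ 0.55543846 -0.32703107  0.093     ] jar [ 0.65410169 -0.21185814  0.106     ] bowl [ 0.71260624 -0.14031908  0.09      ]
knob [ 0.56988399 -0.1167443   0.17292319]
```

>>> {"method": "carry_out", "body": {"targets": [0,0,-4,-40,1.5,0,0,-3,-40,0,0,0,0,-40,0,0,0,0,-29,0,0,0,0,0,0,255,0,0,0,0,255,0,0,0,0,255,0,0,0,0,255,0,0,0,0,255,0,0,0,0,255,0,0,0,0,255,0,0,0,0], "newtons": 60}}

```text
t: 4.2
eef_pos: [0.5695, -0.1157, 0.1531]
tool_rot: [0.001, 0.055, 0.998, 0.002]
contact_force: [0.2, 6.6, 3.8]
gripper_width: 0.371
grasp_force: 59.0
```

>>> {"method": "carry_out", "body": {"targets": [255,0,0.5,-5,0,255,0,0.5,-5,0,255,0,0,-4,0,255,0,0,0,0,255,0,0,0,0]}}

```text
t: 4.7
eef_pos: [0.5696, -0.1156, 0.1396]
tool_rot: [0.002, 0.055, 0.998, 0.001]
contact_force: [-0.4, 5.0, 8.2]
gripper_width: 0.372
grasp_force: 59.5
```

>>> {"method": "carry_out", "body": {"targets": [255,0,0,0,-6,255,0,0,0,-6,255,0,0,0,-6,255,0,0,0,-6,255,0,0,0,-6,255,0,0,0,-6,255,0,0,0,0,255,0,0,0,0]}}

```text
t: 5.5
eef_pos: [0.5694, -0.1153, 0.1395]
tool_rot: [0.001, 0.361, 0.933, 0.002]
contact_force: [-0.9, 5.5, 9.2]
gripper_width: 0.368
grasp_force: 59.5
```

Run:
```python
from h import *
o=bot.get_obs(); print(o["torque"],o["contact_force"],o["q"])
c=cam("wrist");a=cam("scene"); cv2.imwrite("pics/w3.png",np.hstack([cv2.resize(c["frame"],(440,330)),cv2.resize(a["frame"][170:290,280:400],(330,330))])[:,:,::-1])
```

```text
[ 0.89394335  0.48768304 -0.05466831] [-0.85636143  5.46174364  9.15948656] [-0.37038677  0.48887162  0.61497284  1.90305596 -0.36950717  0.86104805
  1.2661497 ]
```

View pics/w3.png

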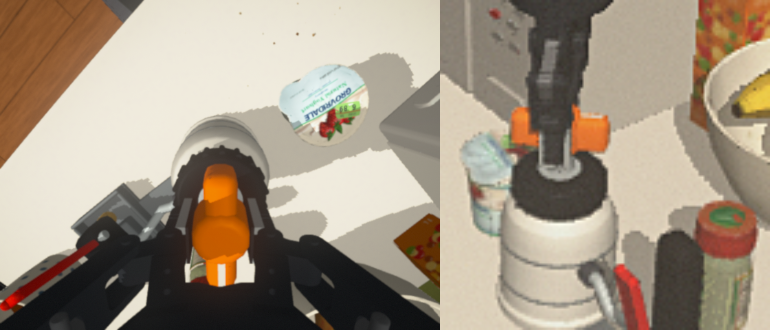

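In this view the bar at (220,225) still lies between the fingers, so the knob turned with the gripper and is pushed down close to the collar.

>>> {"method": "carry_out", "body": {"targets": [255,0,0,0,-7,255,0,0,0,-7,255,0,0,0,-7,255,0,0,0,-7,255,0,0,0,-7,255,0,0,0,-7,255,0,0,0,-7,255,0,0,0,-7,255,0,0,0,-7,255,0,0,0,-7,255,0,0,0,0,255,0,0,0,0]}}

```text
t: 6.8
eef_pos: [0.5697, -0.1147, 0.1392]
tool_rot: [-0.001, 0.83, 0.557, 0.002]
contact_force: [0.6, 6.6, 9.6]
gripper_width: 0.37
grasp_force: 59.6
```

Run:
```python
from h import *
o=bot.get_obs(); print(o["torque"],o["contact_force"],o["q"])
```

```text
[ 1.4397143   0.34257163 -0.00985678] [0.55610233 6.58937976 9.61932499] [-0.57594475  0.60397925  0.93420823  1.91415947 -0.61013918  0.93395332
  0.26767229]
```

>>> {"method": "carry_out", "body": {"targets": [255,0,0,0,-4,255,0,0,0,-4,255,0,0,0,-4,255,0,0,0,-2,255,0,0,0,0,255,0,0,0,0]}}

```text
t: 7.4
eef_pos: [0.5699, -0.1146, 0.1393]
tool_rot: [-0.001, 0.892, 0.452, 0.002]
contact_force: [0.9, 5.5, 8.0]
gripper_width: 0.37
grasp_force: 59.6
```

Run:
```python
from h import *
o=bot.get_obs(); print(o["torque"],o["contact_force"],o["q"])
```

```text
[1.50010577 0.26949271 0.31906036] [0.87853423 5.47000733 7.96217874] [-0.60979885  0.63658797  0.99603103  1.91557329 -0.66258936  0.95758024
  0.07221403]
```

>>> {"method": "carry_out", "body": {"targets": [255,0,0,0,-4,255,0,0,0,-4,255,0,0,0,0,255,0,0,0,0]}}

```text
t: 7.8
eef_pos: [0.569, -0.1161, 0.1392]
tool_rot: [-0.001, 0.921, 0.389, 0.001]
contact_force: [-1.4, 2.5, 8.7]
gripper_width: 0.362
grasp_force: 59.1
```

Run:
```python
from h import *
o=bot.get_obs(); print(o["torque"],o["contact_force"],o["tool_rot"])
```

```text
[0.68261198 0.5771309  0.76447506] [-1.44208207  2.50788075  8.65336508] [-5.84059045e-04  9.21214026e-01  3.89053948e-01  1.18472214e-03]
```

The moment has climbed to 0.76 N m, so the knob is at its stop. I'll release, rise and check.

>>> {"method": "carry_out", "body": {"targets": [0,0,0,0,0,0,0,0,0,0,0,0,0,0,0,0,0,0,0,0,0,0,0,0,0,0,0,0,40,0,0,0,0,40,0,0,0,0,40,0,0,0,0,40,8,0,0,0,0,8,0,0,0,0,8,0,0,0,0,8,0,0,0,0,0,0,0,0,0,0]}}

```text
t: 9.2
eef_pos: [0.5677, -0.1174, 0.2975]
tool_rot: [-0.0, 0.781, 0.625, 0.0]
contact_force: [-0.5, 0.5, -0.7]
gripper_width: 1.002
grasp_force: 0.0
```

Run:
```python
from h import *
c=cam("wrist");a=cam("scene");save(c,"w4.png"); cv2.imwrite("pics/w4c.png",np.hstack([cv2.resize(c["frame"],(440,330)),cv2.resize(a["frame"][190:350,280:440],(330,330))])[:,:,::-1])
print(bot.get_obs()["eef_pos"],blobs(mask(c,"orange"),300),blobs(mask(c,"red")))
```

```text
[ 0.56778026 -0.11739558  0.2973324 ] [([0, 0, 144, 107, 13301], [65.6, 52.4]), ([551, 0, 89, 46, 2613], [598.9, 16.5]), ([299, 179, 48, 86, 2324], [322.8, 220.0]), ([513, 185, 90, 75, 5170], [557.5, 220.6]), ([0, 204, 214, 233, 26244], [97.4, 302.2]), ([604, 224, 36, 63, 979], [627.4, 259.2]), ([398, 259, 42, 37, 727], [419.1, 277.1]), ([552, 305, 88, 90, 3383], [602.2, 351.8]), ([200, 326, 57, 105, 3022], [227.6, 387.8]), ([94, 436, 61, 44, 1783], [124.5, 461.8])] [([530, 39, 10, 15, 65], [535.2, 44.7]), ([318, 85, 19, 18, 167], [327.3, 93.4]), ([622, 217, 15, 15, 81], [629.5, 223.8]), ([617, 237, 11, 17, 88], [622.4, 243.4]), ([406, 253, 26, 8, 103], [418.8, 256.4]), ([623, 261, 12, 9, 64], [628.6, 265.1]), ([612, 263, 21, 18, 161], [621.4, 272.4]), ([301, 323, 26, 65, 638], [313.6, 355.5])]
```

View pics/w4c.png

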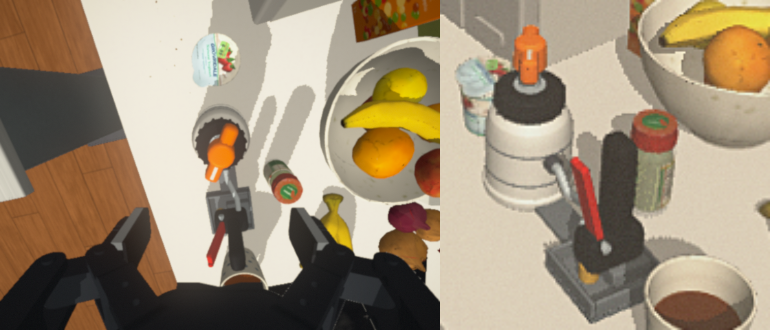

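The knob sits low on the collar with its bar turned at about (221,150), and tub and jar stand untouched. In the full-size frame the grip top is near (342,380) and the trigger tip near (305,386).

```bash
sed -i 's/\.181/.167/' k.py; python3 k.py 322 220
python3 - <<'E'
from h import *
c=cam("wrist")
print("grip",onz(c,342,378,.165),"tip",onz(c,306,386,.155))
g=cv2.cvtColor(c["frame"],cv2.COLOR_RGB2GRAY)
cv2.imwrite("pics/z.png",cv2.resize(c["frame"][270:430,240:440],(800,640))[:600,:,::-1])
E
```

```text
[ 299  179   48   86 2328] [322.7371134  220.02534364]
rect mm ((570.2639770507812, -114.66973876953125), (72.69769287109375, 32.893409729003906), 70.90987396240234)
axis deg 56.63126454239169 mean [ 0.57162147 -0.11257301]
grip [ 0.55653274 -0.26759288  0.165     ] tip [ 0.51881873 -0.27750565  0.155     ]
```

View pics/z.png

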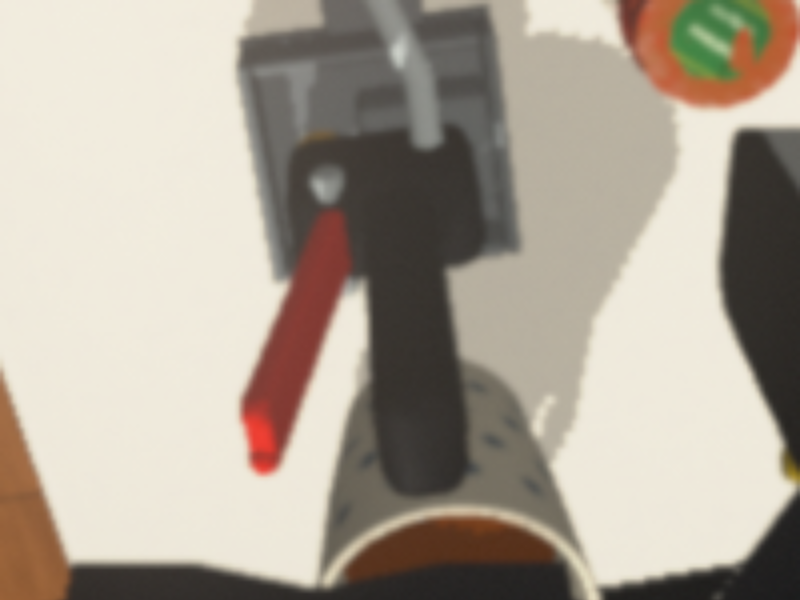

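>>> {"method": "carry_out", "body": {"targets": [0,-6,-40,0,4,0,-6,-40,0,4.5,0,-6,-40,0,0,0,-5,-37,0,0,0,0,0,-30,0,0,0,0,-30,0,0,0,0,-30,0,0,0,0,0,0,0,0,0,0,0]}}

```text
t: 10.3
eef_pos: [0.5449, -0.2746, 0.2078]
tool_rot: [-0.0, 0.731, 0.682, -0.001]
contact_force: [0.1, -0.6, -0.8]
gripper_width: 1.001
grasp_force: 0.0
```

Run:
```python
from h import *
print(bot.get_obs()["eef_pos"],bot.get_obs()["tool_rot"])
c=cam("wrist");save(c,"w5.png"); print(blobs(mask(c,"red")))
```

```text
[ 0.54487712 -0.27455812  0.20784879] [-1.10416934e-04  7.31089867e-01  6.82280984e-01 -5.03248930e-04]
[([433, 105, 40, 64, 561], [443.7, 134.9]), ([270, 211, 46, 64, 1116], [293.8, 240.4])]
```

View pics/w5.png

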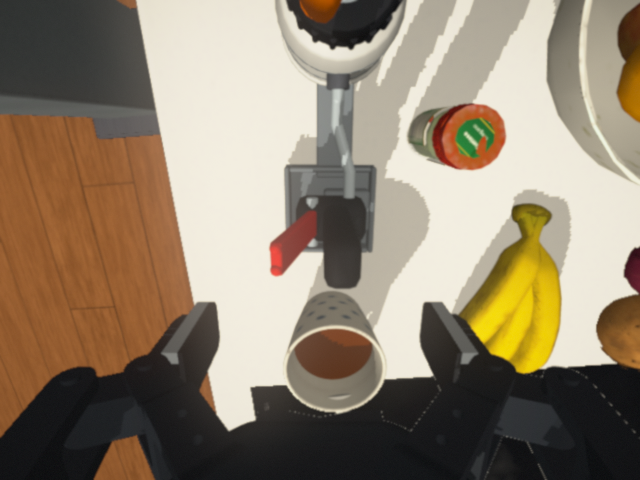

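The wrist view shows the gun square to the image. The grip top is at about (343,271), the trigger tip at (278,266), and the mug rim is below at (335,365).

Run:
```python
from h import *
c=cam("wrist")
print("grip",onz(c,343,271,.165),"L",onz(c,325,271,.165),"R",onz(c,361,271,.165),"far",onz(c,343,287,.165),"tip",onz(c,271,262,.155))
```

```text
grip [ 0.55887948 -0.2777036   0.165     ] L [ 0.54856685 -0.27698705  0.165     ] R [ 0.56920053 -0.27842388  0.165     ] far [ 0.55840207 -0.28779625  0.165     ] tip [ 0.51651608 -0.27318044  0.155     ]
```

>>> {"method": "carry_out", "body": {"targets": [0,0,0,-30,0,0,0,0,-30,0,0,0,0,-27,0,0,6,0,0,0,0,0,0,0,0,0,0,0,0,0], "newtons": 40}}

```text
t: 11.0
eef_pos: [0.5524, -0.2752, 0.1228]
tool_rot: [0.002, 0.731, 0.683, 0.001]
contact_force: [-0.4, -0.7, -0.5]
gripper_width: 1.003
grasp_force: 0.0
```

>>> {"method": "carry_out", "body": {"targets": [255,0,0,0,0,255,0,0,0,0,255,0,0,0,0,255,0,0,0,0,255,0,0,0,0,255,0,0,0,0], "newtons": 40}}

```text
t: 11.6
eef_pos: [0.551, -0.2753, 0.122]
tool_rot: [0.001, 0.731, 0.682, 0.0]
contact_force: [-1.6, 0.3, 5.8]
gripper_width: 0.418
grasp_force: 48.8
```

>>> {"method": "carry_out", "body": {"targets": [255,0,0,0,0,255,0,0,0,0,255,0,0,0,0,255,0,0,0,0]}}

```text
t: 12.0
eef_pos: [0.551, -0.2753, 0.122]
tool_rot: [0.001, 0.731, 0.682, 0.0]
contact_force: [-1.6, -0.6, 6.4]
gripper_width: 0.421
grasp_force: 48.8
```

>>> {"method": "carry_out", "body": {"targets": [0,0,0,0,0,0,0,0,0,0,0,0,0,0,0,0,0,0,0,0,0,0,0,0,0,0,0,0,0,0,0,-5,0,0,0,0,0,0,40,0,0,0,0,40,0,0,0,0,40,0,0,0,0,30,0,0,0,0,0,0,0,0,0,0,0]}}

```text
t: 13.3
eef_pos: [0.5458, -0.2743, 0.2708]
tool_rot: [0.0, 0.731, 0.683, 0.001]
contact_force: [-0.8, -0.2, -0.5]
gripper_width: 1.002
grasp_force: 0.0
```

Run:
```python
from h import *
c=cam("scene");b=cam("side")
big=lambda f,x,y,w,h:cv2.resize(f[y:y+h,x:x+w],(400,400),interpolation=cv2.INTER_CUBIC)
cv2.imwrite("pics/f.png",np.hstack([big(c["frame"],280,190,160,160),big(b["frame"],260,190,160,160)])[:,:,::-1])
print(bot.get_obs()["eef_pos"])
```

```text
[ 0.54519813 -0.27371769  0.26924025]
```

View pics/f.png

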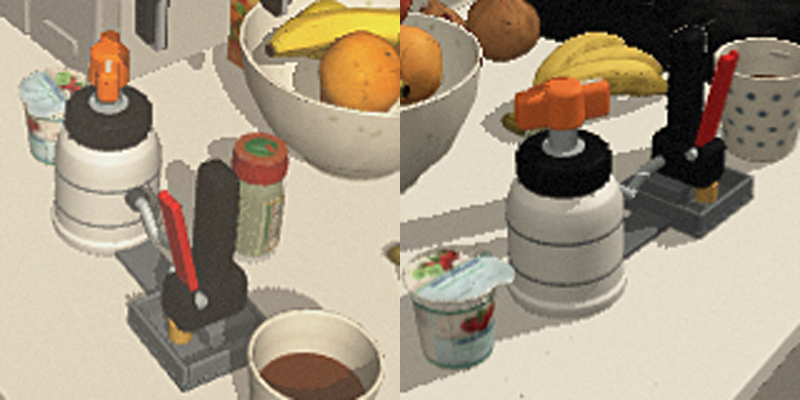

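The knob is low and turned (scene crop 108,68), the trigger is back at rest (178,240), and the tub, jar and mug haven't moved.

```bash
python3 -c "
from station import bot
print(bot.hand_in())"
```

```text
the job is handed in; nothing more can be done
None
```

The job is handed in: the knob was pressed, screwed clockwise to its stop and released, then the trigger was squeezed with about 49 N to about its fully squeezed width, held for roughly half a second and released, and in the last camera views the tub, jar and mug had not moved.

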